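Ink the office stamp and hold it on the delivery note

ROBOT

A 7-joint arm with a two-finger parallel gripper is mounted at the origin on the work surface. World frame = base frame: x ahead of the robot, y to its left, z up, the work surface at z = 0. Lengths are in m, angles in degrees, forces in N, time in s.
With the tool pointing down it reaches from about 0.425 to 0.95 m from the base axis. Payload 4.7 kg.
Tool frame: the origin (TCP) lies midway between the tips of the shut fingers; the grasp point (between the pads) lies 19 mm behind it; z points along the fingers, y is the direction in which the jaws open and shut (so a half turn about z gives the same grasp; the last joint's range is limited). The gripper opens to 87 mm and grips with 3 to 60 N. Pads are 19 mm wide; open, the fingers measure 117 mm over their backs; the gripper's body (75 mm by 190 mm) begins 51 mm behind the grasp point.
Start: joints at [-74.88, 26.849, -2.785, 87.806, 1.381, 65.374, -4.715], TCP at [0.195, 0.646, 0.223] pointing down, gripper open.
Joint ranges: [-148.3, 148.3], [-19.14, 114.17], [-79.39, 73.82], [5.75, 140.21], [-59.74, 239.74], [12.07, 113.84], [-152.46, 152.46]. Speed limits (degrees/s): [147.25, 147.25, 180, 180, 180, 180, 180].

INTERFACE

Orientations are given as [roll, pitch, yaw] about the fixed x, y, z axes, in that order (R = Rz(yaw) Ry(pitch) Rx(roll)).
In Python, from plant import bot, viewer gives the robot as it stands.
- The arm moves only by the tool servo_tool, never from a script. Its argument "targets" is a list of rows, each a list of 7 numbers: the turn, a rotation vector about the world's x, y, z in degrees, then the shift along the world's x, y, z in mm, then the finger opening in mm, from 0 to 87. A call has 1 to 8 rows; each row is the pose to reach, as a shift and turn from the pose commanded when the call began; what a row does not reach only later rows make up. A row lasts 1/10 s, in which the tool goes at most 50 mm and 8.59 degrees, less where a joint would pass 70% of its speed; a pose out of reach is approached as far as the arm can. A call with a gripper value outside its range is refused whole. The fingers move at their own pace and stop on an object; "squeeze" is the grip in N (left out, the last holds). Time passes only in rows, so rows that repeat a pose let the fingers close. It gives the time, the measured TCP pose, the force and the opening at its end, in the units of the state.
- bot.read_state(): the state, without advancing time (a new reading comes with each control period).
- viewer.get_image(name): name is "scene" or "top"; returns a dict with "frame" (480x640x3 uint8, red, green, blue), "depth" (480x640 float32, m along the optical axis (not along the pixel's ray), 0 where there is no reading), "mtx" (3x3 intrinsics, pixels), "R" (3x3) and "t" (3): a world point X has camera coordinates R X + t. Camera axes: x right, y down, z forward; pixel columns grow to the right and rows downward; lengths in m; the calibration is good to about 2 mm. A picture is of the moment at which its call begins.
- bot.sign_off(): hands the job in, once; it reports no verdict.
The state is a dict: "clock": time; "joint_pos": joint angles; "qvel": joint speeds; "joint_efforts": joint torques, N m; "position": TCP position; "tool_rot": TCP orientation; "force": force on the tool from outside, world axes, zero at the start; "moment": the same for the moment, N m; "width": opening from 0.0 (shut) to 1.0 (fully open).
Only numpy, scipy, OpenCV 4.12 (cv2) and the standard library are available. Lean on these libraries where they do the work, as an engineer would, in place of code of your own. Each camera call takes 0.05 s, during which the arm holds its last target. There are 200 camera calls.

TASK

Take the long rectangular rubber stamp out of the stamp tray by its handle and ink it: press its whole face flat and gently for about a second on the middle of the open ink pad, with the stamp's length roughly along the pad's. Then press it gently, with about half a kilo of push, into the outlined box in the lower right corner of the delivery-note pad: upright, centred in the box and square with it, the brass index stud towards the foot of the sheet, and never touching the sheet outside the box. Finish while still holding the stamp pressed there with that light push (do not let go or lift it), and leave everything else where it is.

Things in the scene. Friction and masses are not known exactly. Their poses are not given: they have to be found in the camera images.
- stamp: The stamp to use, loose, upright in a compartment of the tray, 0.13 kg. Origin: centre of its face (underside); z up, length along y. Rubber face 24 (x) by 60 (y); wooden mount 28 by 64 from z = 10 to 22; neck 20 across; handle with two flat sides, 20 thick (x, grip across this) by 34 wide (y), from z = 43 to 95. It starts within 0.35 rad of lying along the world's y.
- stamp_face_point (a point): Centre of the stamp's rubber face, 4 thick. The face is sprung on a foam cushion: from rest it gives up to 6 mm upwards into the stamp, about 2 N per mm, then it is solid. This point moves with it (the stamp's origin does not).
- stamp_index (a point): Centre of the index stud, an 8 mm brass half ball in the middle of the stamp's long front side (16.5 mm from the stamp's axis along its -x, 17 mm above the face). It marks the foot of the imprint; at the start it is on the side that faces the robot.
- felt_top (a point): Centre of the top of the ink pad's dark felt, 72 (x) by 110 (y), 17 mm above the desk; x points to the lid, z up. The felt, 4 mm proud of a steel tin 88 by 126, is rigid and fixed. The open lid (88 long) is hinged on the tin's far long side (+x) and leans back away from the felt, its top edge 63 mm above the desk and 120 mm from this point.
- stamp_box (a point): Centre of the outlined stamp box on the sheet, 10 mm above the desk. The box is 44 (x) by 80 (y), drawn in dark lines, in the sheet's lower right corner; x points to the head of the sheet, away from the robot, so its foot is on the -x side; z up. The paper is flat, hard and fixed.
- form_pad: A5 delivery-note pad, 210 (x) by 148 (y) and 10 thick, fixed to the desk. Origin: centre of its underside; x points to the head of the sheet (binding strip), away from the robot. The box's centre is at x = -68, y = -24 in this frame.
- stamp_tray: Fixed black plastic stamp tray, 58 (x) by 240 (y), rim 11 mm high, floor 3 mm thick, with three compartments side by side along its y, 79 mm apart. Origin: centre of its underside. Tray and ink pad may change sides of the desk.
- ink_felt: The ink pad's felt (see felt_top). Origin: centre of the felt's underside, 13 mm above the desk.
- seal_stamp: Stamp with a turned round handle on a round 40 mm mount, 90 tall, loose in the tray; leave alone. Origin at its underside, as for all that follow.
- square_stamp: Stamp with a turned round handle on a square 32 mm mount, 86 tall, loose in the tray; leave alone.
- stapler: Desk stapler, 36 by 130 by 47, loose beyond the delivery-note pad; leave alone.
- calculator: Desk calculator, 150 by 100 by 15, loose on the right at the back; leave alone.
- tape_dispenser: Tape dispenser, 58 by 110 by 62, loose on the left at the back; leave alone.
- glue_stick: Glue stick, 27 across, 92 tall, standing beyond the delivery-note pad; leave alone.
- eraser: White eraser, 22 by 55 by 13, between the robot and the delivery-note pad; leave alone.
- pen: Ballpoint pen, 150 long, 10 thick, lying between the robot and the delivery-note pad; leave alone.
Not all that is in view belongs to the job. What is shaped like the stamp but blue is not meant.

How it is judged (in metres and radians):
On the way:
1. the stamp's whole face is pressed flat and gently on the middle of the ink pad's felt, held by the gripper (contact force between stamp and ink_felt between 2 and 14 N and x of stamp in the frame of felt_top between -0.011 and 0.011 m and y of stamp in the frame of felt_top between -0.02 and 0.02 m and angle between the y axis of stamp and the y axis of felt_top, either way round below 0.5 rad and angle between stamp's own z axis and vertical below 0.08 rad and contact force between the fingers and stamp above 3 N), for 0.3 s.
At the end, for the whole second after the job is handed in: The gripper still holds the stamp (over 3 N of grip) and presses it on the sheet with 2 to 14 N, at rest, within 7 mm of the box's centre in each direction, square with the box within 0.1 rad, upright within 0.07 rad, the index stud on the foot side (contact force between stamp and form_pad between 2 and 14 N and x of stamp in the frame of stamp_box between -0.007 and 0.007 m and y of stamp in the frame of stamp_box between -0.007 and 0.007 m and angle between the y axis of stamp and the y axis of stamp_box, either way round below 0.1 rad and x of stamp_index in the frame of stamp_box below 0 m and angle between stamp's own z axis and vertical below 0.07 rad and linear speed of stamp below 0.01 m/s and contact force between the fingers and stamp above 3 N); the arm keeps its last pose, push and grip.
It fails at once if the stamp touches the sheet 10 mm or more off the box's centre (outside the box) (contact force between stamp and form_pad above 0.3 N and (x of stamp in the frame of stamp_box above 0.01 m or x of stamp in the frame of stamp_box below -0.01 m or y of stamp in the frame of stamp_box above 0.01 m or y of stamp in the frame of stamp_box below -0.01 m)).
It fails at once if the stamp is pressed on the sheet or the felt with more than 25 N (contact force between stamp and form_pad above 25 N or contact force between stamp and ink_felt above 25 N).
It fails at once if another thing on the desk is moved more than 15 mm (distance of any of seal_stamp, square_stamp, stapler, calculator, tape_dispenser, glue_stick, eraser, pen from where it was at the start of the episode above 0.015 m).
It also fails if it takes over 54 s, if anything falls off the work surface, if the arm or the gripper's body presses on something with over 40 N, if the wrist force passes 120 N, or if a joint passes its speed limit or range.

## Working session

There is one attempt and no reset: what is moved stays moved. The work goes in short steps, Python scripts to look and compute and a tool call to move; the robot and the scene stay as the last step left them, time stands still between calls to the robot, and variables do not carry over. Pictures are saved under pics/ and viewed, about 8 in all and at most 12, crops included, and the job is handed in when it is done.

Besides the shell and the picture viewer there is one more tool, called after "Call:" as name([rows], argument=value, ...), one row to a line, values as JSON. servo_tool: Moves the arm, as the interface text tells. Its arguments: {"type":"object","properties":{"targets":{"type":"array"},"squeeze":{"type":"number"}},"required":["targets"]}

```bash
mkdir -p pics; python3 - <<'E'
from plant import bot, viewer
import cv2, numpy as np, pickle
s=bot.read_state(); print(s)
for n in ("scene","top"):
    d=viewer.get_image(n); pickle.dump(d,open(f"pics/{n}0.pkl","wb"))
    cv2.imwrite(f"pics/{n}0.png",d["frame"][...,::-1]); print(n,d["mtx"],d["R"],d["t"])
E
```

```text
{'clock': 0.0, 'joint_pos': array([-74.87946287,  26.89720429,  -2.78312006,  87.87639379,
         1.38055052,  65.37353879,  -4.7158093 ]), 'qvel': array([ 0.11655865,  0.03125061, -0.10996509, -0.01959815,  0.03196073,
       -0.01408   , -0.04380913]), 'joint_efforts': array([ 1.14510724e-03, -5.07971513e+01, -8.02518963e-02, -2.36151248e+01,
       -6.13252376e-02,  3.80937383e-02,  1.86510088e-04]), 'position': array([0.19465369, 0.64567994, 0.22148083]), 'tool_rot': array([-1.79886493e+02,  4.49921755e-03,  1.63223958e+02]), 'force': array([ 0.33576537, -0.23613384,  0.28245247]), 'moment': array([ 0.0282204 , -0.01283597,  0.01555139]), 'width': 0.9977489143390246}
scene [[478.41997752   0.         316.7755547 ]
 [  0.         478.41997752 233.75849279]
 [  0.           0.           1.        ]] [[ 0.0203172   0.99975308 -0.00899966]
 [ 0.56988932 -0.01897648 -0.82150232]
 [-0.82147025  0.01156182 -0.57013415]] [ 0.00595116 -0.28033594  1.6242417 ]
top [[569.77750039   0.         328.22522214]
 [  0.         569.77750039 241.86105966]
 [  0.           0.           1.        ]] [[ 0.02912542 -0.9995747  -0.00145716]
 [-0.98888008 -0.02860106 -0.14593894]
 [ 0.1458352   0.00569149 -0.98929253]] [-0.01580395  0.5986442   1.10183819]
```

View pics/top0.png

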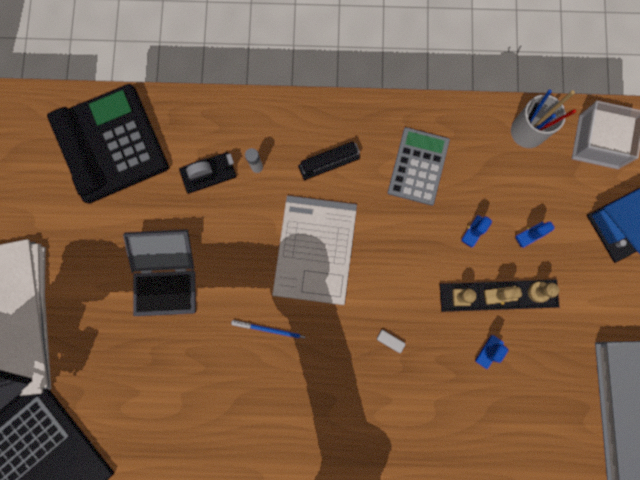

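View pics/scene0.png

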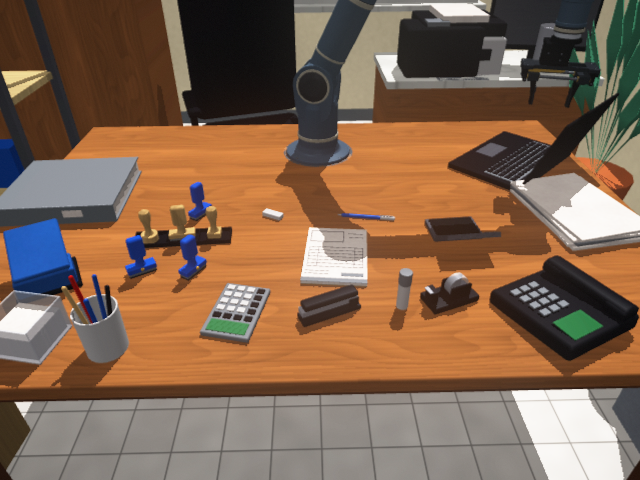

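The top view shows the tray at about (500,295) with the target stamp in the middle, at (503,295). The ink pad is at (163,290), the sheet at (316,250) and its box at (322,283). Next I'll make one enlarged montage.

```bash
cat > h.py <<'E'
import numpy as np, cv2, pickle
def ray(d,u,v,z):
    K,R,t=d["mtx"],d["R"],d["t"]; c=-R.T@t
    r=R.T@np.linalg.inv(K)@np.array([u,v,1.]); return c+r*(z-c[2])/r[2]
def crop(d,u0,v0,w,h,W,H):
    return cv2.resize(d["frame"][v0:v0+h,u0:u0+w,::-1],(W,H),interpolation=cv2.INTER_CUBIC)
def pix(d,X):
    p=d["mtx"]@(d["R"]@np.asarray(X)+d["t"]); return p[:2]/p[2]
E
python3 - <<'E'
from h import *
d=pickle.load(open("pics/top0.pkl","rb"))
a=crop(d,435,270,130,50,780,300)      #6x
b=crop(d,125,225,75,95,237,300)       #3.16x
c=crop(d,265,190,100,120,250,300)     #2.5x
e=crop(d,295,262,60,50,313,300) #5.2
row=np.hstack([b,c,e])[:, :780]; row=cv2.copyMakeBorder(row,0,0,0,max(0,780-row.shape[1]),0)
cv2.imwrite("pics/m.png",np.vstack([a,row]))
E
```

```text
(no output)
```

View pics/m.png

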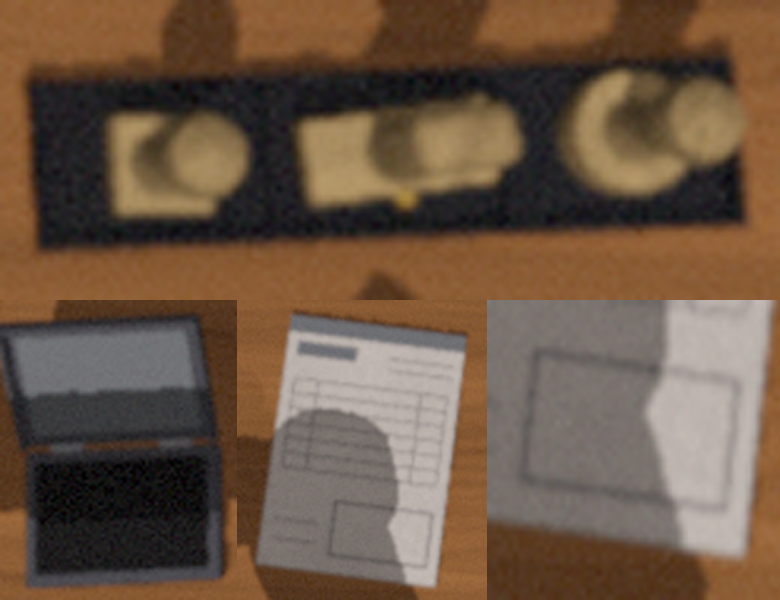

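```bash
python3 - <<'E'
from h import *
d=pickle.load(open("pics/top0.pkl","rb"))
def q(name,pts,u0,v0,sx,sy,x0,y0,z):
    P=np.array([ray(d,u0+(x-x0+.5)/sx-.5,v0+(y-y0+.5)/sy-.5,z) for x,y in pts])  # TL TR BR BL
    e=[np.linalg.norm(P[i]-P[(i+1)%4])*1e3 for i in range(4)]
    yv=(P[0]+P[3]-P[1]-P[2])[:2]; xv=(P[0]+P[1]-P[2]-P[3])[:2]
    print(name,P.mean(0).round(4),"edges",np.round(e,1),"yaw by y",np.degrees(np.arctan2(-yv[0],yv[1])).round(1),"by x",np.degrees(np.arctan2(xv[1],xv[0])).round(1))
    return P
q("stamp",[(297,122),(492,97),(502,184),(308,208)],435,270,6,6,0,0,.025)
q("tray",[(30,78),(728,62),(745,220),(40,248)],435,270,6,6,0,0,.011)
q("felt",[(38,462),(207,458),(208,570),(36,577)],125,225,3.16,300/95,0,300,.017)
q("box",[(537,349),(740,378),(725,510),(524,482)],295,262,313/60,6,487,300,.010)
P=q("sheet",[(293,315),(467,337),(437,586),(257,564)],265,190,2.5,2.5,237,300,.010)
c=P.mean(0);
for a in (-5,-8,-10):
    r=np.radians(a);print(a,c[:2]+np.array([[np.cos(r),-np.sin(r)],[np.sin(r),np.cos(r)]])@[-.068,-.024])
X=ray(d,435+(405.5)/6-.5,270+199.5/6-.5,.02);print("stud",X)
# depth points of handle top
Z=d["depth"];K,R,t=d["mtx"],d["R"],d["t"]
v,u=np.mgrid[270:320,480:530]; z=Z[270:320,480:530]
pc=np.stack([(u-K[0,2])/K[0,0]*z,(v-K[1,2])/K[1,1]*z,z],-1).reshape(-1,3)
W=(pc-t)@R; m=(W[:,2]>.088)&(W[:,2]<.105)
print("handle top",m.sum(),np.median(W[m],0),W[m].min(0),W[m].max(0))
rect=cv2.minAreaRect((W[m][:,:2]*1000).astype(np.float32));print(rect)
E
```

```text
stamp [ 0.5034 -0.35    0.025 ] edges [66.5 29.2 65.9 28.9] yaw by y 8.8 by x 6.1
tray [ 0.5045 -0.3495  0.011 ] edges [238.4  53.7 239.4  57.6] yaw by y 3.5 by x 3.9
felt [0.4877 0.3336 0.017 ] edges [109.2  72.  110.1  73.8] yaw by y 3.5 by x 3.8
box [0.518  0.0114 0.01  ] edges [80.6 45.4 79.3 45.7] yaw by y -5.3 by x -5.2
sheet [0.5876 0.0279 0.01  ] edges [147.  208.8 148.1 209.9] yaw by y -5.5 by x -5.6
-5 [0.51780365 0.00995907]
-8 [0.51695825 0.01363849]
-10 [0.51650215 0.01611384]
stud [ 0.48822499 -0.35304622  0.02      ]
handle top 184 [ 0.50500385 -0.34959389  0.09658816] [ 0.49393997 -0.36815132  0.08810001] [ 0.51535676 -0.33270867  0.10239155]
((505.07879638671875, -350.67755126953125), (19.92443084716797, 35.45947265625), 8.642099380493164)
```

Call:
servo_tool([
  [0,0,-8,37,-32,0,87],
  [0,0,-16,74,-64,0,87],
  [0,0,-24,111,-96,0,87],
  [0,0,-32,148,-128,0,87],
  [0,0,-40,185,-160,0,87],
  [0,0,-48,222,-192,0,87],
  [0,0,-56,259,-224,0,87],
  [0,0,-64,296,-256,0,87],
], squeeze=20)

```text
clock: 0.9
position: [0.4918, 0.3887, 0.2223]
tool_rot: [-180.0, 0.0, 98.9]
force: [0.8, 0.3, -0.2]
width: 1.002
```

Call:
servo_tool([
  [0,0,0,2,-48,0,87],
  [0,0,0,4,-96,0,87],
  [0,0,0,5,-144,0,87],
  [0,0,0,6,-192,0,87],
  [0,0,0,8,-240,0,87],
  [0,0,0,10,-288,0,87],
  [0,0,0,12,-336,0,87],
  [0,0,0,13,-384,0,87],
])

```text
clock: 1.7
position: [0.5033, 0.0045, 0.2225]
tool_rot: [180.0, -0.0, 99.2]
force: [0.2, -0.1, 0.1]
width: 1.002
```

Call:
servo_tool([
  [0,0,0,0,-48,0,87],
  [0,0,0,0,-96,0,87],
  [0,0,0,0,-144,0,87],
  [0,0,0,0,-192,0,87],
  [0,0,0,0,-240,0,87],
  [0,0,0,0,-288,0,87],
  [0,0,0,0,-336,0,87],
  [0,0,0,0,-356,0,87],
])

```text
clock: 2.5
position: [0.5018, -0.355, 0.2224]
tool_rot: [-179.9, 0.2, 98.9]
force: [-0.8, 0.3, -0.3]
width: 1.001
```

Call:
servo_tool([
  [0,0,0,1,4,-40,87],
  [0,0,0,1,4,-80,87],
  [0,0,0,1,4,-107,87],
  [0,0,0,1,4,-107,87],
])

```text
clock: 2.9
position: [0.5022, -0.3435, 0.1113]
tool_rot: [-179.6, -0.3, 99.2]
force: [-1.0, 0.9, 0.0]
width: 0.998
```

```bash
python3 - <<'E'
from plant import bot, viewer
from h import *
s=bot.read_state();print(s["position"],s["tool_rot"])
d=viewer.get_image("scene"); t=viewer.get_image("top")
a=crop(d,110,150,140,110,700,550)
a=a[:, :]; b=crop(t,430,230,140,100,420,300)
cv2.imwrite("pics/s1.png",np.hstack([cv2.resize(a,(380,300)),b]))
E
```

```text
[ 0.50215775 -0.34346327  0.11128965] [-179.59134802   -0.33359394   99.22927852]
```

View pics/s1.png

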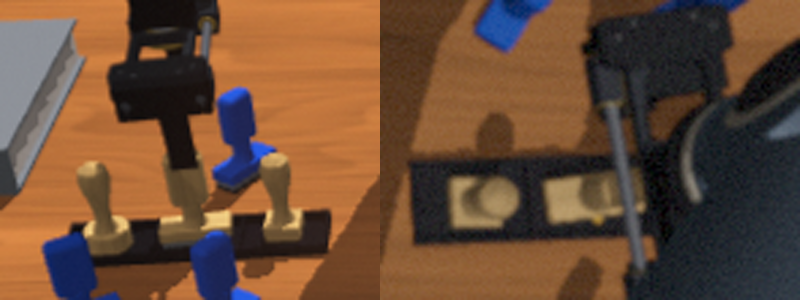

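Call:
servo_tool([
  [0,0,0,1,-4,-20,87],
  [0,0,0,1,-4,-40,87],
  [0,0,0,1,-4,-61,87],
  [0,0,0,1,-4,-61,87],
  [0,0,0,1,-4,-61,60],
  [0,0,0,1,-4,-61,40],
  [0,0,0,1,-4,-61,25],
  [0,0,0,1,-4,-61,10],
], squeeze=30)

```text
clock: 3.8
position: [0.5063, -0.35, 0.0556]
tool_rot: [179.9, 0.1, 99.2]
force: [-0.0, -0.4, -0.3]
width: 0.72
```

Call:
servo_tool([
  [0,0,0,0,0,0,10],
  [0,0,0,0,0,0,10],
  [0,0,0,0,0,0,10],
  [0,0,0,0,0,0,10],
  [0,0,0,0,0,0,10],
])

```text
clock: 4.3
position: [0.5058, -0.3497, 0.0545]
tool_rot: [-180.0, -0.0, 99.2]
force: [-0.9, 0.2, -0.4]
width: 0.263
```

Call:
servo_tool([
  [0,0,0,0,0,0,10],
  [0,0,0,0,0,0,10],
  [0,0,0,0,0,0,10],
  [0,0,0,0,0,0,10],
])

```text
clock: 4.7
position: [0.5057, -0.3497, 0.0545]
tool_rot: [-180.0, -0.0, 99.2]
force: [0.3, -0.5, -0.9]
width: 0.224
```

Call:
servo_tool([
  [0,0,0,0,0,20,10],
  [0,0,0,0,0,40,10],
  [0,0,0,0,0,70,10],
  [0,0,0,0,0,110,10],
  [0,0,0,0,0,150,10],
  [0,0,0,0,0,150,10],
  [0,0,0,0,0,150,10],
])

```text
clock: 5.4
position: [0.5059, -0.3497, 0.2051]
tool_rot: [179.9, 0.0, 99.2]
force: [0.3, 1.3, -2.3]
width: 0.229
```

```bash
python3 - <<'E'
from plant import bot, viewer
from h import *
s=bot.read_state();print(s["position"],s["tool_rot"],s["force"],s["width"])
d=viewer.get_image("scene"); pickle.dump(d,open("pics/s2.pkl","wb"))
cv2.imwrite("pics/s2.png",crop(d,110,90,140,110,700,550))
E
```

```text
[ 0.50587587 -0.34965589  0.20509312] [1.79923547e+02 1.75067979e-02 9.92295066e+01] [ 0.29342356  1.30318649 -2.29543949] 0.22906084008070043
```

View pics/s2.png

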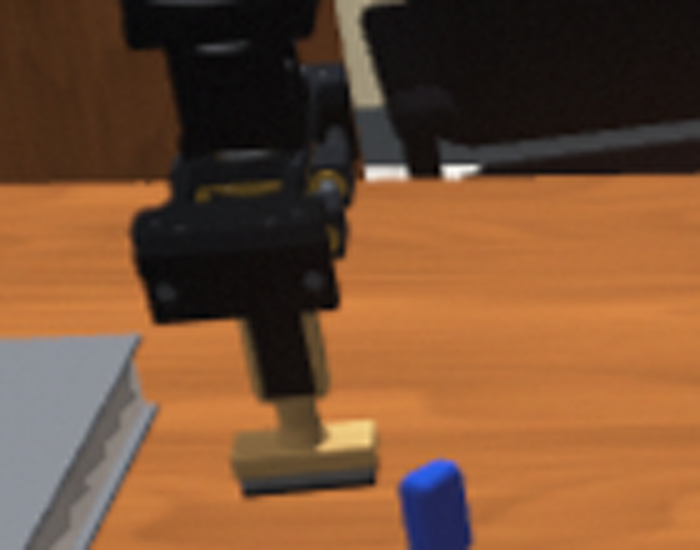

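Held and upright: the handle is between the fingers and the stamp's rubber strip is clear at about (310,485) in the crop. Next stop is the ink pad.

Call:
servo_tool([
  [0,0,-1,-2,40,0,10],
  [0,0,-2,-4,85,0,10],
  [0,0,-3,-6,130,0,10],
  [0,0,-4,-8,175,0,10],
  [0,0,-5,-10,220,0,10],
  [0,0,-6,-12,265,0,10],
  [0,0,-6,-14,310,0,10],
  [0,0,-6,-16,355,0,10],
])

```text
clock: 6.25
position: [0.4881, 0.0072, 0.2029]
tool_rot: [-179.8, 0.0, 93.2]
force: [1.2, 0.2, -1.9]
width: 0.228
```

Call:
servo_tool([
  [0,0,0,-2,45,0,10],
  [0,0,0,-2,90,0,10],
  [0,0,0,-2,135,0,10],
  [0,0,0,-2,180,0,10],
  [0,0,0,-2,225,-10,10],
  [0,0,0,-2,270,-30,10],
  [0,0,0,-2,310,-60,10],
  [0,0,0,-2,328,-90,10],
])

```text
clock: 7.05
position: [0.4854, 0.3379, 0.1115]
tool_rot: [-179.9, -0.0, 93.6]
force: [-0.9, 0.9, -1.8]
width: 0.232
```

Call:
servo_tool([
  [0,0,0,0,0,-20,10],
  [0,0,0,0,0,-20,10],
  [0,0,0,0,0,-20,10],
])

```text
clock: 7.35
position: [0.4873, 0.3321, 0.0934]
tool_rot: [-179.9, 0.1, 93.2]
force: [-0.5, -0.1, -0.1]
width: 0.227
```

```bash
python3 - <<'E'
from plant import bot, viewer
from h import *
s=bot.read_state();print(s["position"],s["tool_rot"],s["force"],s["width"])
d=viewer.get_image("scene"); pickle.dump(d,open("pics/s3.pkl","wb"))
print(pix(d,[.4877,.3336,.017]),pix(d,s["position"]))
cv2.imwrite("pics/s3.png",crop(d,390,150,130,100,780,600))
E
```

```text
[0.48727939 0.33212698 0.09343483] [-1.79881784e+02  1.24629889e-01  9.31706881e+01] [-0.46993662 -0.14124889 -0.06634556] 0.2272269064623307
[453.97324646 224.84165758] [458.14174995 198.85022151]
```

View pics/s3.png

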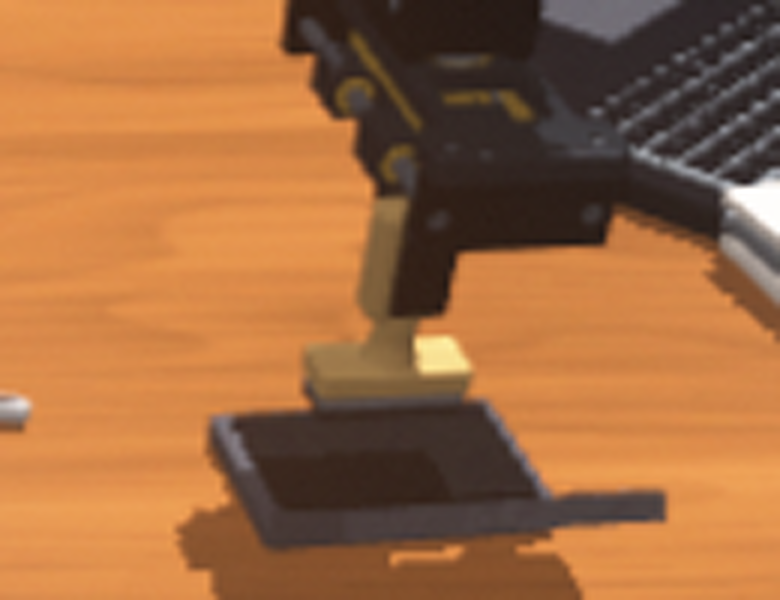

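```bash
cat >> h.py <<'E'
def model(d,o,yaw,u0,v0,s):
    r=np.radians(yaw);R=np.array([[np.cos(r),-np.sin(r),0],[np.sin(r),np.cos(r),0],[0,0,1]])
    pts=dict(mtFL=(14,-32,22),mtFR=(14,32,22),mbFL=(14,-32,10),mbFR=(14,32,10),mtBL=(-14,-32,22),mtBR=(-14,32,22),rFL=(12,-30,0),rFR=(12,30,0),hBL=(-10,-17,43),hFL=(10,-17,43),hTBL=(-10,-17,95))
    return {k:((pix(d,R@np.array(p)/1e3+o)-[u0,v0]+.5)*s).round(0) for k,p in pts.items()}
E
python3 - <<'E'
from h import *
d=pickle.load(open("pics/s3.pkl","rb"))
for dy in (0,-.005):
  for k,v in model(d,np.array([.4873,.3321+dy,.0934-.0515]),3.2,390,150,6).items(): print(k,v,end=' ')
  print()
E
```

```text
mtFL [335. 379.] mtFR [487. 372.] mbFL [331. 404.] mbFR [482. 396.] mtBL [315. 344.] mtBR [465. 336.] rFL [330. 421.] rFR [472. 414.] hBL [361. 304.] hFL [375. 329.] hTBL [380. 192.] 
mtFL [323. 379.] mtFR [475. 372.] mbFL [318. 404.] mbFR [470. 397.] mtBL [303. 344.] mtBR [453. 337.] rFL [318. 421.] rFR [460. 414.] hBL [348. 304.] hFL [363. 329.] hTBL [367. 193.]
```

Most likely the stamp sits about 0–4 mm towards −y in the hand, which is well within the ink tolerance. I'll press gently, in steps.

Call:
servo_tool([
  [0,0,0,0,1,-10,10],
  [0,0,0,0,3,-18,10],
  [0,0,0,0,3,-22,10],
  [0,0,0,0,3,-24,10],
  [0,0,0,0,3,-25,10],
  [0,0,0,0,3,-25,10],
])

```text
clock: 8.0
position: [0.4879, 0.3363, 0.0696]
tool_rot: [180.0, -0.0, 93.2]
force: [-0.0, 0.6, -1.8]
width: 0.229
```

Call:
servo_tool([
  [0,0,0,0,0,-1,10],
  [0,0,0,0,0,-1.5,10],
  [0,0,0,0,0,-1.5,10],
])

```text
clock: 8.3
position: [0.4881, 0.3364, 0.0684]
tool_rot: [180.0, -0.0, 93.2]
force: [0.0, -0.4, 0.1]
width: 0.231
```

Call:
servo_tool([
  [0,0,0,0,0,-1,10],
  [0,0,0,0,0,-1,10],
  [0,0,0,0,0,-1,10],
])

```text
clock: 8.6
position: [0.4881, 0.3364, 0.0674]
tool_rot: [180.0, -0.0, 93.2]
force: [-0.2, -1.2, 2.9]
width: 0.228
```

Call:
servo_tool([
  [0,0,0,0,0,-1,10],
  [0,0,0,0,0,-1,10],
  [0,0,0,0,0,-1,10],
])

```text
clock: 8.9
position: [0.4881, 0.3364, 0.0664]
tool_rot: [180.0, -0.0, 93.2]
force: [-0.4, 0.3, 3.5]
width: 0.23
```

Call:
servo_tool([
  [0,0,0,0,0,-1,10],
  [0,0,0,0,0,-1,10],
  [0,0,0,0,0,-1,10],
  [0,0,0,0,0,-1,10],
  [0,0,0,0,0,-1,10],
  [0,0,0,0,0,-1,10],
  [0,0,0,0,0,-1,10],
  [0,0,0,0,0,-1,10],
])

```text
clock: 9.7
position: [0.4881, 0.3364, 0.0655]
tool_rot: [180.0, -0.0, 93.2]
force: [-0.8, -1.2, 6.0]
width: 0.227
```

```bash
python3 - <<'E'
from plant import bot, viewer
from h import *
F=[]
for i in range(4):
    d=viewer.get_image("scene"); s=bot.read_state(); F.append(s["force"])
print(np.mean(F,0),s["moment"],s["position"])
pickle.dump(d,open("pics/s4.pkl","wb")); t=viewer.get_image("top"); pickle.dump(t,open("pics/t4.pkl","wb"))
cv2.imwrite("pics/s4.png",np.hstack([crop(d,420,170,65,75,390,450),crop(t,120,225,80,90,400,450)]))
for k,v in model(d,np.array([.4881,.3364,.0654-.052]),3.2,420,170,6).items(): print(k,v,end=' ')
print()
for n,(x,y,z) in dict(BL=(-36,-55,0),BR=(-36,55,0),FL=(36,-55,0),FR=(36,55,0)).items():
    r=np.radians(3.6); p=np.array([x*np.cos(r)-y*np.sin(r),x*np.sin(r)+y*np.cos(r),0])/1e3+[.4877,.3336,.017]
    print(n,((pix(d,p)-[420,170]+.5)*6).round())
E
```

```text
[-0.34959648 -0.81358877  6.30456344] [-0.269795    0.21836421  0.03949161] [0.48809899 0.33645115 0.06550624]
mtFL [156. 318.] mtFR [306. 310.] mbFL [152. 342.] mbFR [301. 334.] mtBL [136. 282.] mtBR [284. 274.] rFL [151. 359.] rFR [291. 352.] hBL [181. 243.] hFL [196. 269.] hTBL [200. 135.] 
BL [ 56. 293.]
BR [304. 280.]
FL [104. 387.]
FR [364. 373.]
```

View pics/s4.png

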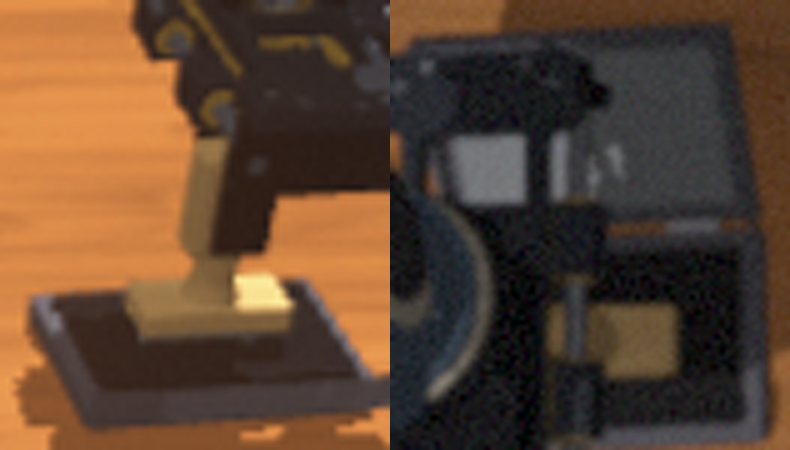

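```bash
python3 - <<'E'
from h import *
t=pickle.load(open("pics/t4.pkl","rb"))
f=lambda x,y,z: ray(t,120+(x-390+.5)/5-.5,225+(y+.5)/5-.5,z)
A=f(680,305,.0354);B=f(678,378,.0354);print(A,B,(A+B)/2+[0,.032,0])
print("felt right",f(746,245,.017),f(746,425,.017), "expected y",.3336-.055)
E
```

```text
[0.5028121  0.30077594 0.0354    ] [0.47369836 0.29960195 0.0354    ] [0.48825523 0.33218895 0.0354    ]
felt right [0.52920018 0.28039993 0.017     ] [0.45625991 0.27570146 0.017     ] expected y 0.2786
```

Call:
servo_tool([
  [0,0,0,0,0,5,10],
  [0,0,0,0,0,30,10],
  [0,0,0,0,0,70,10],
  [0,0,-3,0,-20,100,10],
  [0,0,-6,5,-65,100,10],
  [0,0,-9,10,-110,100,10],
  [0,0,-9,15,-155,100,10],
  [0,0,-9,20,-200,100,10],
])

```text
clock: 10.75
position: [0.5069, 0.1346, 0.1645]
tool_rot: [-179.9, 0.0, 84.3]
force: [0.6, 0.7, -1.4]
width: 0.225
```

Call:
servo_tool([
  [0,0,0,5,-40,0,10],
  [0,0,0,10,-85,0,10],
  [0,0,0,10,-121,0,10],
  [0,0,0,10,-121,-30,10],
  [0,0,0,10,-121,-70,10],
  [0,0,0,10,-121,-88,10],
  [0,0,0,10,-121,-88,10],
  [0,0,0,10,-121,-88,10],
])

```text
clock: 11.55
position: [0.5176, 0.0152, 0.077]
tool_rot: [-180.0, 0.0, 84.2]
force: [-0.2, 1.3, -1.7]
width: 0.23
```

```bash
python3 - <<'E'
from plant import bot, viewer
from h import *
s=bot.read_state();p=s["position"];print(p,s["tool_rot"],s["force"])
d=viewer.get_image("scene"); t=viewer.get_image("top"); pickle.dump(d,open("pics/s5.pkl","wb"));pickle.dump(t,open("pics/t5.pkl","wb"))
cv2.imwrite("pics/s5.png",np.hstack([crop(d,295,190,80,100,480,600),crop(t,290,235,60,100,300,500) if 0 else cv2.copyMakeBorder(crop(t,290,250,60,75,300,375),0,225,0,0,0)]))
yaw=s["tool_rot"][2]-90
for k,v in model(d,p-[0,0,.052],yaw,295,190,6).items(): print(k,v,end=' ')
print()
r=np.radians(-5.4)
for nm,im,u0,v0,sc in (("scene",d,295,190,6),("top",t,290,250,5)):
  for x,y in ((-22,-40),(-22,40),(22,-40),(22,40)):
    P=np.array([x*np.cos(r)-y*np.sin(r),x*np.sin(r)+y*np.cos(r),0])/1e3+[.518,.0105,.010]
    print(nm,x,y,((pix(im,P)-[u0,v0]+.5)*sc).round())
for k,v in model(t,p-[0,0,.052],yaw,290,250,5).items(): print(k,v,end=' ')
E
```

```text
[0.51762783 0.01522027 0.0770132 ] [-1.79961371e+02  2.13194904e-02  8.42190460e+01] [-0.22131746  1.33100592 -1.69608419]
mtFL [129. 222.] mtFR [287. 228.] mbFL [130. 247.] mbFR [287. 253.] mtBL [135. 185.] mtBR [290. 190.] rFL [135. 264.] rFR [281. 270.] hBL [170. 148.] hFL [167. 175.] hTBL [170.  38.] 
scene -22 -40 [107. 248.]
scene -22 40 [296. 254.]
scene 22 -40 [ 98. 308.]
scene 22 40 [293. 315.]
top -22 -40 [257. 234.]
top -22 40 [ 62. 210.]
top 22 -40 [270. 127.]
top 22 40 [ 76. 103.]
mtFL [238. 138.] mtFR [ 78. 117.] mbFL [237. 140.] mbFR [ 79. 119.] mtBL [229. 208.] mtBR [ 69. 187.] rFL [231. 146.] rFR [ 85. 127.] hBL [192. 189.] hFL [199. 138.] hTBL [192. 180.]
```

View pics/s5.png

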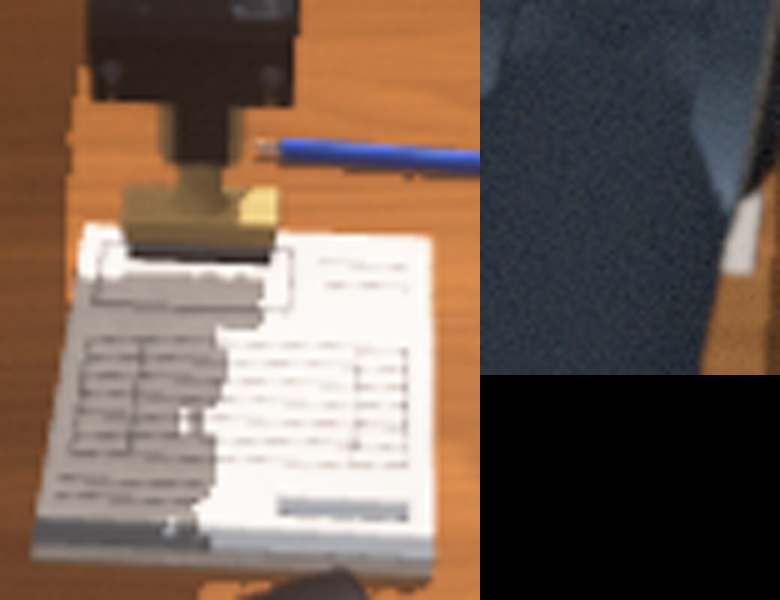

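Call:
servo_tool([
  [0,0,0.4,0,-2,-8,10],
  [0,0,0.4,0,-2,-13.5,10],
  [0,0,0.4,0,-2,-13.5,10],
])

```text
clock: 11.95
position: [0.5172, 0.0133, 0.063]
tool_rot: [-179.9, 0.0, 84.6]
force: [-0.7, 0.3, -1.9]
width: 0.226
```

```bash
python3 - <<'E'
from plant import bot, viewer
from h import *
s=bot.read_state();p=s["position"];print(p,s["tool_rot"],s["force"])
d=viewer.get_image("scene"); pickle.dump(d,open("pics/s6.pkl","wb"))
cv2.imwrite("pics/s6.png",crop(d,305,215,45,35,765,595))
yaw=s["tool_rot"][2]-90
for k,v in model(d,p-[0,0,.052],yaw,305,215,17).items(): print(k,v,end=' ')
print()
r=np.radians(-5.4)
for x,y in ((-22,-40),(-22,40),(22,-40),(22,40)):
    P=np.array([x*np.cos(r)-y*np.sin(r),x*np.sin(r)+y*np.cos(r),0])/1e3+[.518,.0105,.010]
    print(x,y,((pix(d,P)-[305,215]+.5)*17).round())
E
```

```text
[0.51719767 0.01330101 0.0630411 ] [-1.79935356e+02  5.09183389e-03  8.46202145e+01] [-0.72607306  0.27378391 -1.93536719]
mtFL [185. 285.] mtFR [629. 300.] mbFL [185. 353.] mbFR [627. 369.] mtBL [199. 177.] mtBR [635. 192.] rFL [201. 402.] rFR [613. 417.] hBL [299.  75.] hFL [290. 151.] hTBL [ 298. -234.] 
-22 -40 [132. 277.]
-22 40 [669. 296.]
22 -40 [108. 449.]
22 40 [661. 469.]
```

View pics/s6.png

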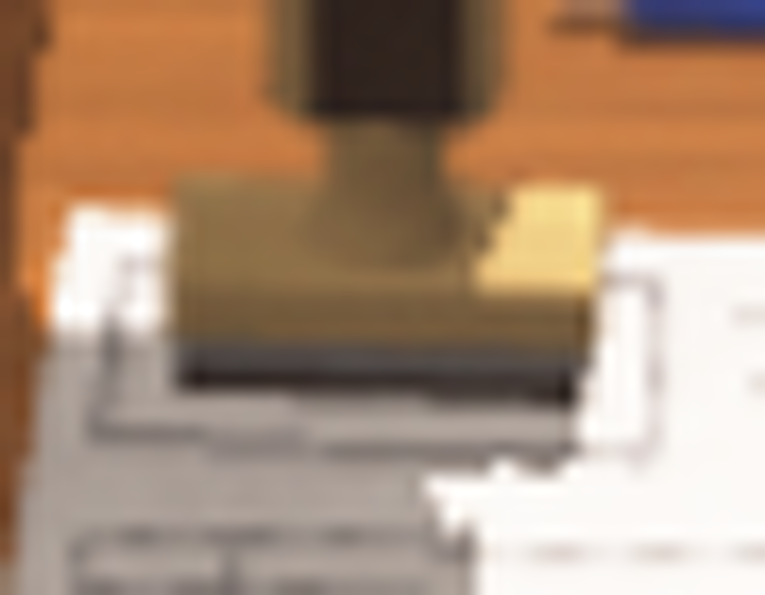

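Call:
servo_tool([
  [0,0,0,1,0,0,10],
  [0,0,0,1,-0.3,-1,10],
  [0,0,0,1,-0.3,-2,10],
  [0,0,0,1,-0.3,-3,10],
  [0,0,0,1,-0.3,-3.5,10],
  [0,0,0,1,-0.3,-3.5,10],
  [0,0,0,1,-0.3,-3.5,10],
  [0,0,0,1,-0.3,-3.5,10],
])

```text
clock: 12.8
position: [0.519, 0.013, 0.0603]
tool_rot: [180.0, -0.0, 84.6]
force: [-0.3, 0.1, 2.8]
width: 0.225
```

```bash
python3 - <<'E'
from plant import bot, viewer
from h import *
F=[]
for i in range(8):
    d=viewer.get_image("scene"); s=bot.read_state(); F.append(s["force"])
print(np.mean(F,0),np.std(F,0),s["position"],s["tool_rot"],s["width"])
pickle.dump(d,open("pics/s7.pkl","wb"))
cv2.imwrite("pics/s7.png",crop(d,305,215,45,35,765,595))
E
```

```text
[-0.0523219  -0.24560326  2.59521203] [0.5623985  0.30190245 0.36377931] [0.51903563 0.01297507 0.06017625] [ 1.79964523e+02 -3.13008940e-03  8.46235756e+01] 0.22439502785745055
```

View pics/s7.png

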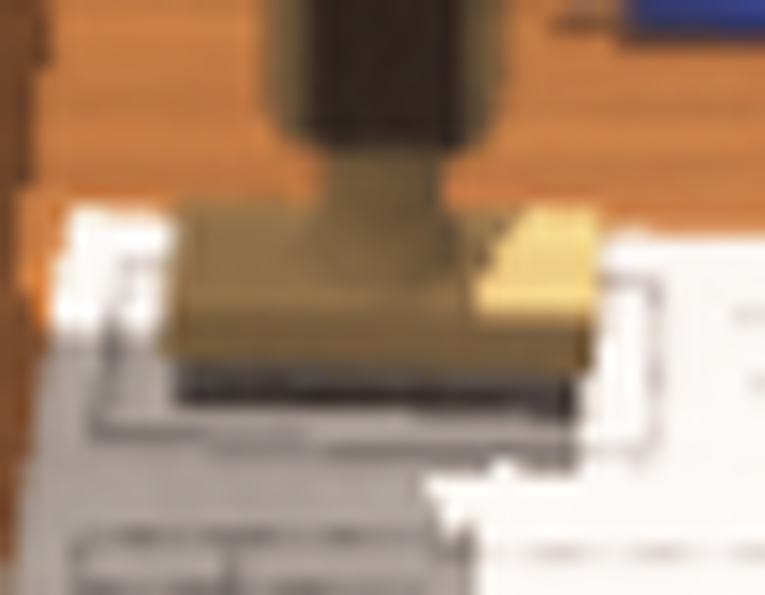

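Call:
servo_tool([
  [0,0,0,0,0,-0.7,10],
  [0,0,0,0,0,-0.7,10],
  [0,0,0,0,0,-0.7,10],
  [0,0,0,0,0,-0.7,10],
  [0,0,0,0,0,-0.7,10],
  [0,0,0,0,0,-0.7,10],
  [0,0,0,0,0,-0.7,10],
  [0,0,0,0,0,-0.7,10],
])

```text
clock: 14.0
position: [0.519, 0.013, 0.0594]
tool_rot: [180.0, -0.0, 84.6]
force: [1.0, -0.1, 4.0]
width: 0.228
```

```bash
python3 - <<'E'
from plant import bot, viewer
import numpy as np
F=[]
for i in range(6):
    viewer.get_image("scene"); s=bot.read_state(); F.append(s["force"])
m=np.mean(F,0); print(m,s["position"],s["tool_rot"],s["width"],s["clock"])
if 2<m[2]<9: print(bot.sign_off())
E
```

```text
[ 0.99306866 -0.41306672  4.11190783] [0.51901707 0.01295906 0.05944045] [ 1.79967387e+02 -1.78857551e-03  8.46200820e+01] 0.23002238385400686 14.3
the job is handed in; nothing more can be done
None
```

The job is handed in at about 14 s. The stamp is inked and still held, pressed in the outlined box with a light push; `sign_off()` gives no verdict.

- **Grip:** I took the stamp from the middle compartment of the tray by its handle, with a 30 N squeeze. Its length stayed within about a degree of the gripper's direction.
- **Inking:** The face was pressed on the felt for over a second at about 8 N (measured force plus the stamp's weight). The stamp was upright, within about 4 mm of the felt's centre and parallel to it within about 1°.
- **Final press:** The last reading was 4.1 N, so about 5.5–6 N on the sheet once the stamp's weight is added. The tool was vertical within 0.1°, and the stamp's yaw matches the box's within about 0.5°. The stud was on the robot side at the start and the stamp turned only about 15° in all, so it should point to the foot. I did not see it again.
- **Centring:** The close-up before the last nudge showed the face centred to about 1 mm across the sheet. Along the sheet it looked about 1–2 mm towards the head, within the 7 mm limit.

**Checks that disagreed:** The scene camera was about 2 mm off from the top camera. The stamp also looked 2–4 mm towards −y of the gripper's centre, although the pick-up measurement gave about 0. I therefore centred it by the box lines in the scene camera's picture. The top camera could not check this because the arm hid the box.

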